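# Eject a jam jar and trap it on the lane

## Robot

A 6-joint arm with a two-finger parallel gripper is mounted at the origin on the work surface. World frame = base frame: x ahead of the robot, y to its left, z up, the work surface at z = 0. Lengths are in m, angles in rad, forces in N, time in s.
With the tool pointing down it reaches from about 0.225 to 0.875 m from the base axis. Payload 3.4 kg.
Tool frame: the origin (TCP) lies midway between the tips of the shut fingers; the grasp point (between the pads) lies 19 mm behind it (manip.pinch_z is the z of the grasp point in the tool frame, in m); z points along the fingers, x is the direction in which the jaws open and shut, and the axes are right-handed (so a half turn about z gives the same grasp; the last joint's range is limited). The gripper opens to 85 mm and grips with 20 to 120 N. Pads are 22 mm wide; open, the fingers measure 114 mm over their backs; the gripper's body (76 mm by 85 mm) begins 54 mm behind the grasp point. The pads swing forward as they close: fully open they stand 13 mm farther back than shut.
Start: joints at [-1.348, 0.276, 1.505, -0, 1.361, -0.121], TCP at [0.194, -0.541, 0.231] pointing down, gripper open.
Joint ranges: [-2.89, 2.89], [-0.75, 2.08], [0.22, 2.7], [-1.18, 4.32], [0.11, 2.71], [-2.7, 2.7]. Speed limits (rad/s): [2.57, 2.57, 3.14, 3.14, 3.14, 3.14].

## Interface

Orientations are given as a unit quaternion [w, x, y, z].
In Python, from rig import manip gives the robot as it stands. The module is installed in compiled form; this text tells all that it offers.
- The arm moves only by the tool drive_tool, never from a script. Its argument "steps" is a list of rows, each a list of 5 numbers: the shift along the tool's x, y, z in mm, then the turn about the tool's z in rad, then the gripper command: -1 is shut, 1 is fully open, values between are in proportion. A call has 1 to 5 rows; each row is the pose to reach, as a shift and turn from the pose measured when the call began, along the tool's axes at that moment; what a row does not reach only later rows make up. A row lasts 1/10 s, in which the tool goes at most 50 mm and 8.59 degrees, less where a joint would pass 70% of its speed; a pose out of reach is approached as far as the arm can. A call with a gripper value outside its range is refused whole. The fingers move at their own pace and stop on an object; "squeeze" is the grip in N (left out, the last holds). Time passes only in rows, so rows that repeat a pose let the fingers close. It gives the time, the measured TCP pose, the force and the opening at its end, in the units of the state.
- manip.get_state(): the state, without advancing time (a new reading comes with each control period).
- manip.get_image(name): name is "scene" or "side" or "wrist"; returns the picture (420x560x3 uint8, blue, green, red); there is no depth.
- manip.get_calibration(name): a dict with "camera_matrix" (3x3 intrinsics, pixels), "rvec" (rotation vector, rad) and "tvec" (3), from world to camera coordinates, as OpenCV has them. Camera axes: x right, y down, z forward; pixel columns grow to the right and rows downward; lengths in m; the calibration is good to about 2 mm. A picture is of the moment at which its call begins: read the wrist's pose just before it. get_calibration takes no time and is no camera call; for the wrist camera it gives the pose at the moment of the call.
- manip.sign_off(): hands the job in, once; it reports no verdict.
Trained networks look in the newest picture that a camera, given by its name, has taken for a name from the list of things; names that differ only in an ending like _2 or _b are one class to them, and where a whole thing is asked for, a point or a joint stands for the part that bears it (a point fixed in the world has none). Each returns a list of dicts, best first, with "conf" (0 to 1); they miss things now and then, are a little off and sometimes report something else, mostly with a low value. They report only what shows in the picture. A call takes as long as a camera call. They do not tell look-alikes from the thing itself.
- manip.masks_of(camera, name): "pixels" (420x560 bool, what is visible of it) and "location" ([column, row] in pixels, amid what is visible of it).
The state is a dict: "clock": time; "qpos": joint angles; "qd": joint speeds; "effort": joint torques, N m; "position": TCP position; "ee_rot": TCP orientation; "contact_force": force on the tool from outside, world axes, zero at the start; "moment": the same for the moment, N m; "width": finger opening in m.
Only numpy, scipy, OpenCV 4.12 (cv2) and the standard library are available. Lean on these libraries where they do the work, as an engineer would, in place of code of your own. Each camera call takes 0.05 s, during which the arm holds its last target.

## Task

Press the dispenser's yellow button with one fingertip so that the spring pusher pops the amber jam jar out past the gate, and have the other finger in the lane to trap the jar before it is pushed off the open end. Finish while holding: the button still pressed down and the jar resting against the finger, upright on the lane. Do not lift or grasp the jar, and leave the other things on the counter where they are.

Things in the scene. Friction and masses are not known exactly. Their poses are not given: they have to be found in the camera images.
- dispenser: jar dispenser fixed to the counter: metal base with a straight level lane, white spring housing at the rear (x -144 to -56 mm, 60 mm wide, top 60 mm above the counter). Origin on the counter under the middle of the gate's front face; +x is the way the jar is pushed along the lane, +y points from the lane to the yellow button, z up
- lane_end (a point): middle of the lane's open end, on its floor: dispenser x +55 mm, 18 mm above the counter. Lane 49 mm wide between white rails 5 mm thick; they stand 5 mm above the floor from x -6 mm to the open end, and 20 mm beside the waiting jar (x -52 to -6 mm)
- gate_top (a point): top of the dark steel gate that blocks the jar: 5 mm thick, 44 mm wide, 10 mm above the lane floor. It sinks twice as far as the button and frees the jar at about 5 mm of button travel. A black spring pusher behind the jar then drives it at about 0.1 m/s with 2 to 3.5 N for up to 88 mm: over the open end within a second or so unless stopped
- jam_jar: loose jar of amber jam with a red lid, 44 mm across, 42 mm tall, about 0.11 kg; origin at the centre of its underside. It waits on the lane floor behind the gate, its centre at x -27 mm of the dispenser
- button_top (a point): centre of the yellow button's flat top, 32 mm along the lane by 36 mm across; at dispenser x +32, y +65 mm, 38 mm above the counter when up, 30 mm when fully down. With one finger pressing it, the other, spread 65 mm across to the lane's middle, stands 12 mm above the lane floor in front of the jar (top 60 mm above the counter)
- eject_button (a joint): travel of the yellow button in m: 0 up, 0.008 fully down (hard stop); springs back when released; takes about 1.7 N to start and 4.3 N fully down
- spare_jar: second, green-glass jar with a steel lid, 44 mm across, 42 mm tall, standing on the counter near the dispenser; bystander, origin under its centre
- ramekin: white ceramic bowl, 84 mm across, 45 mm tall; bystander, origin under its centre
- spoon: steel spoon, 160 mm long, lying on the counter; bystander, origin about its middle, underside
- squeeze_bottle: yellow squeeze bottle, 58 mm across, 170 mm tall; bystander, origin under its centre
- tub: clear open plastic tub, 140 x 140 x 90 mm; bystander, origin under its centre
- mug: blue mug with handle, 76 mm across, 85 mm tall; bystander, origin under its centre
Things that resemble listed ones, but are neither listed nor needed, are in the scene too. Of the things like the jam_jar, leave any that is blue; of the rest the larger one is meant.

How it is judged:
By the outcome, as a careful person would: the job done as asked, in the order asked, and still so for the second after the job is handed in, while the arm keeps its last pose, push and grip.
It also fails if it takes over 29 s, if anything falls off the work surface, if the arm or the gripper's body presses on something with over 40 N, if the wrist force passes 120 N, or if a joint passes its speed limit or range.

## Working session

There is one attempt and no reset: what is moved stays moved. The work goes in short steps, Python scripts to look and compute and a tool call to move; the robot and the scene stay as the last step left them, time stands still between calls to the robot, and variables do not carry over. Pictures are saved under pics/ and viewed, and the job is handed in when it is done.

Besides the shell and the picture viewer there is one more tool, called after "Call:" in YAML: its name, and indented under it one key for each argument. drive_tool: Moves the arm, as the interface text tells. Its arguments: {"type":"object","properties":{"steps":{"type":"array","items":{"type":"array","items":{"type":"number"}}},"squeeze":{"type":"number"}},"required":["steps"]}

```bash
mkdir -p pics; python3 - <<'E'
from rig import manip
import cv2
print(manip.get_state())
for n in("scene","side","wrist"):
    cv2.imwrite(f"pics/{n}0.png",manip.get_image(n)); c=manip.get_calibration(n); print(n,c)
print(manip.pinch_z)
E
```

```text
{'clock': 0.0, 'qpos': array([-1.34802309e+00,  2.76582990e-01,  1.50617376e+00,  1.59979524e-05,
        1.36071474e+00, -1.21007727e-01]), 'qd': array([ 2.76880821e-04,  6.52070657e-04, -4.45980737e-04,  1.16463473e-03,
        9.42287189e-05, -2.32662977e-03]), 'effort': array([ 6.81999391e-04, -4.16769934e+01, -2.45800710e+01, -2.47136818e-07,
        1.11533061e-02,  2.50665408e-05]), 'position': array([ 0.1936759 , -0.54081102,  0.23043039]), 'ee_rot': array([-6.35428990e-04,  8.17632218e-01, -5.75740109e-01, -6.91952506e-04]), 'contact_force': array([0.39899597, 0.91149462, 0.04122644]), 'moment': array([-0.01387141,  0.00375759,  0.02712354]), 'width': 0.08539087172379918}
scene {'camera_matrix': array([[468.09393549,   0.        , 280.04866189],
       [  0.        , 468.09393549, 214.11323182],
       [  0.        ,   0.        ,   1.        ]]), 'rvec': array([ 2.04595277,  0.9570956 , -0.47753268]), 'tvec': array([-0.33285718, -0.20107273,  1.51363068])}
side {'camera_matrix': array([[455.99497842,   0.        , 285.580945  ],
       [  0.        , 455.99497842, 203.64629004],
       [  0.        ,   0.        ,   1.        ]]), 'rvec': array([ 0.91369712, -2.37724939,  1.21064748]), 'tvec': array([0.39938864, 0.2436216 , 1.09069278])}
wrist {'camera_matrix': array([[327.61579255,   0.        , 278.348877  ],
       [  0.        , 327.61579255, 204.29464437],
       [  0.        ,   0.        ,   1.        ]]), 'rvec': array([-2.3783485 ,  1.67633112,  0.23100619]), 'tvec': array([-0.57488818, -0.03506411,  0.37825109])}
-0.0187
```

View pics/scene0.png

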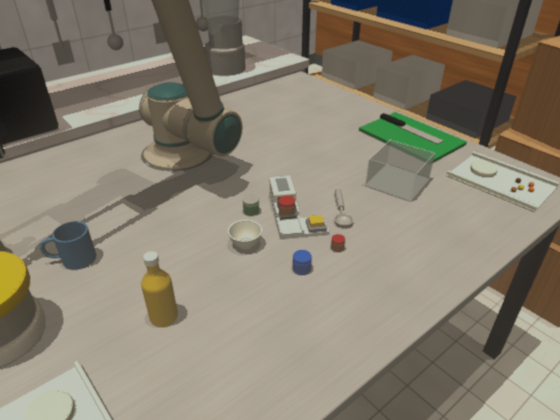

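View pics/side0.png

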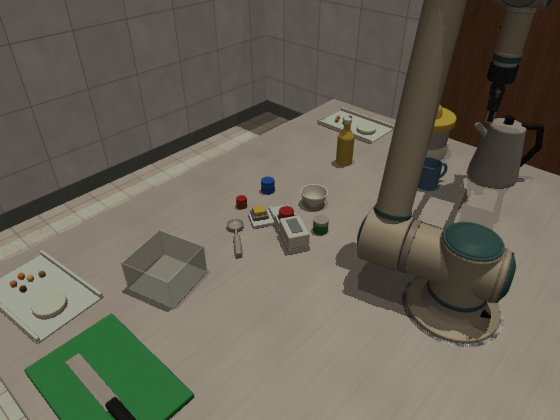

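View pics/wrist0.png

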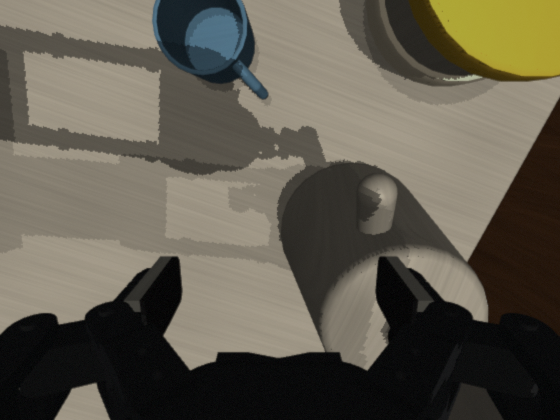

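The scene shows the dispenser at about (297,205), with the red-lidded jar waiting in it at (287,205) and the yellow button at (316,222). Look-alikes are a small red jar at (338,242) and a blue one at (302,262). The one in the dispenser is the larger non-blue jar. Next I'll measure from two views and check a crop.

```bash
cat > h.py <<'E'
from rig import manip
import cv2,numpy as np
def P(n):
    c=manip.get_calibration(n);R=cv2.Rodrigues(c["rvec"])[0];return c["camera_matrix"]@np.c_[R,c["tvec"]]
def ray(n,uv,z):
    M=P(n); A=M[:,[0,1,3]].copy(); A[:,2]+=M[:,2]*z
    q=np.linalg.solve(A,[uv[0],uv[1],1]); return np.r_[q[:2]/q[2],z]
def proj(n,p):
    q=P(n)@np.r_[p,1]; return q[:2]/q[2]
def tri(a,ua,b,ub):
    X=cv2.triangulatePoints(P(a),P(b),np.array(ua,float).reshape(2,1),np.array(ub,float).reshape(2,1)).ravel();return X[:3]/X[3]
E
python3 - <<'E'
from h import *
for n in("scene","side"):
    im=manip.get_image(n)
    for k in("dispenser","jam_jar","button_top","gate_top","spare_jar"):
        for r in manip.masks_of(n,k)[:4]:
            print(n,k,round(r["conf"],2),np.round(r["location"],1),int(r["pixels"].sum()),np.round(ray(n,r["location"],.04),3))
    x,y=(255,160) if n=="scene" else (220,185)
    cv2.imwrite(f"pics/{n}crop.png",cv2.resize(im[y:y+100,x:x+110],None,fx=6,fy=6,interpolation=cv2.INTER_CUBIC))
E
```

```text
scene dispenser 0.78 [290.1 219.4] 1778 [0.544 0.012 0.04 ]
scene jam_jar 0.73 [287.  204.8] 318 [0.492 0.047 0.04 ]
scene jam_jar 0.67 [302.2 260.4] 444 [ 0.674 -0.065  0.04 ]
scene jam_jar 0.51 [338.6 244.5] 239 [0.688 0.036 0.04 ]
scene jam_jar 0.36 [400.1 168.6] 2987 [0.565 0.414 0.04 ]
scene button_top 0.64 [317.9 221. ] 175 [0.593 0.061 0.04 ]
scene gate_top 0.69 [158.7 292.4] 1891 [ 0.557 -0.357  0.04 ]
scene gate_top 0.4 [287.6 215. ] 58 [0.526 0.019 0.04 ]
scene spare_jar 0.89 [249.6 205.9] 313 [ 0.433 -0.031  0.04 ]
side dispenser 0.77 [283.  225.4] 1503 [0.472 0.083 0.04 ]
side dispenser 0.43 [256.6 210. ] 128 [0.577 0.082 0.04 ]
side jam_jar 0.59 [285.9 212.8] 159 [0.504 0.035 0.04 ]
side jam_jar 0.54 [242.8 202.7] 123 [0.632 0.084 0.04 ]
side button_top 0.7 [259.1 212.7] 121 [0.562 0.087 0.04 ]
side gate_top 0.36 [260.9 213.1] 119 [0.557 0.084 0.04 ]
side spare_jar 0.72 [321.5 225.3] 281 [0.393 0.011 0.04 ]
```

View pics/scenecrop.png

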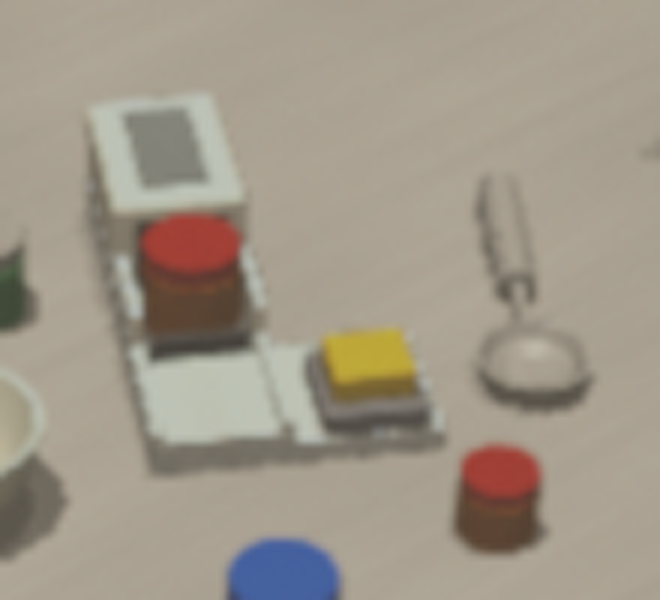

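View pics/sidecrop.png

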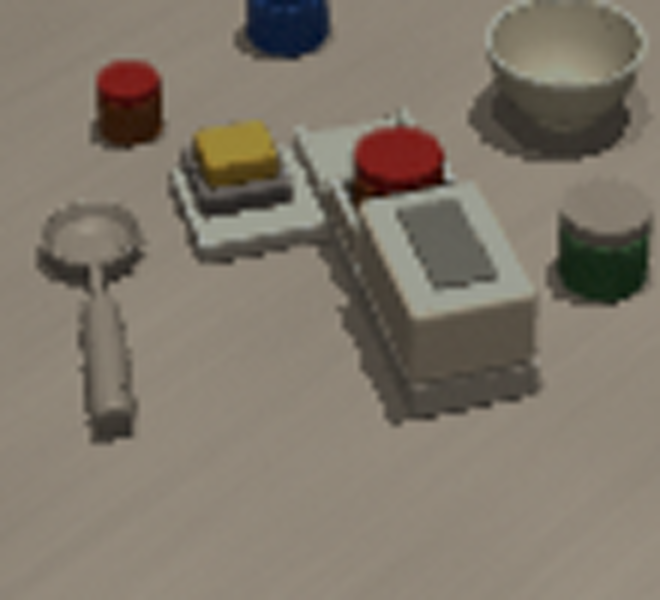

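The crops confirm it. The amber red-lid jar stands behind the gate in front of the white housing, and the smaller red one stands free. I'll fit the dispenser pose to its corners in both views.

```bash
cat > fit.py <<'E'
from h import *
from scipy.optimize import least_squares
H=[(-144,-30,60),(-144,30,60),(-56,30,60),(-56,-30,60)]
B=[(16,47,38),(16,83,38),(48,83,38),(48,47,38)]
def fit(obs,p0=(.52,.03,0),fixed=None):
    # obs: list (proj matrix, pts(mm), uv)
    def f(p):
        c,s=np.cos(p[2]),np.sin(p[2]);r=[]
        for M,X,u in obs:
            X=np.array(X)/1000;w=np.c_[p[0]+c*X[:,0]-s*X[:,1],p[1]+s*X[:,0]+c*X[:,1],X[:,2],np.ones(len(X))]@M.T
            r.append((w[:,:2]/w[:,2:]-u).ravel())
        return np.concatenate(r)
    s=least_squares(f,p0,loss="soft_l1"); return s.x,f(s.x).reshape(-1,2)
E
python3 - <<'E'
from fit import *
sc=lambda l:np.array(l)/6.+[255,160]-.5
sd=lambda l:np.array(l)/6.+[220,185]-.5
o1=(P("scene"),H+B,sc([(88,105),(210,95),(243,203),(110,212),(320,338),(403,332),(414,375),(333,385)]))
o2=(P("side"),H+B,sd([(535,292),(412,318),(360,197),(465,184),(277,158),(205,186),(194,133),(270,123)]))
for o in([o1],[o2],[o1,o2]):
    p,r=fit(o);print(np.round(p,4),"yaw",np.degrees(p[2]).round(1));print(np.round(r,1).tolist())
E
```

```text
[ 0.5201  0.0248 -0.544 ] yaw -31.2
[[-0.7, 0.1], [0.5, -0.0], [0.7, -0.2], [0.1, 0.3], [-0.6, -0.0], [-0.4, -0.3], [0.6, 0.2], [-0.2, -0.1]]
[ 0.5179  0.0324 -0.5418] yaw -31.0
[[0.8, 0.7], [-0.2, 0.6], [-1.0, 1.0], [2.0, -0.7], [0.3, -0.1], [0.3, -2.6], [-0.5, -0.1], [-1.3, -0.5]]
[ 0.5191  0.0277 -0.5478] yaw -31.4
[[0.0, -0.5], [1.3, -0.5], [1.3, -0.7], [0.7, -0.3], [-0.0, -0.6], [0.1, -0.9], [1.1, -0.4], [0.3, -0.7], [1.3, -0.3], [0.3, -0.5], [-0.3, 0.0], [2.7, -1.5], [1.2, -1.1], [1.2, -3.6], [0.4, -1.1], [-0.4, -1.4]]
```

Call:
drive_tool:
  steps:
    - [-27.5,-36.5,0,-0.149,0.3]
    - [-55,-73,0,-0.298,0.3]
    - [-82.5,-109.5,0,-0.447,0.3]
    - [-110,-146,0,-0.596,0.3]
    - [-137.5,-182.5,0,-0.745,0.3]

```text
clock: 1.25
position: [0.32, -0.3489, 0.2315]
ee_rot: [0.0, 0.972, -0.236, 0.0]
contact_force: [0.6, -0.0, -0.3]
width: 0.0557
```

```bash
cat >> fit.py <<'E'
POSE=np.array([.519,.0277,-.5466])
def goal(dx,dy,z,pose=None,flip=0):
    p=POSE if pose is None else np.array(pose);c,s=np.cos(p[2]),np.sin(p[2])
    t=np.array([p[0]+c*dx/1e3-s*dy/1e3,p[1]+s*dx/1e3+c*dy/1e3,z])
    st=manip.get_state();from scipy.spatial.transform import Rotation as Ro
    R=Ro.from_quat(np.roll(st["ee_rot"],-1)).as_matrix()
    d=R.T@(t-st["position"])*1e3
    want=p[2]+np.pi/2; a=np.arctan2(R[1,0],R[0,0]); turn=-(want-a+np.pi)%(2*np.pi)
    turn=(-(want-a)+np.pi)%(2*np.pi)-np.pi
    print("clk",st["clock"],"pos",st["position"].round(4),"w",round(st["width"],4),"tilt",R[:,2].round(4),"F",st["contact_force"].round(2),"q",st["qpos"].round(2))
    print("shift mm",d.round(1),"turn",round(turn,4),"target",t.round(4))
E
python3 -c "
from fit import *
goal(40,32.5,.23)"
```

```text
clk 1.25 pos [ 0.32   -0.3489  0.2315] w 0.0557 tilt [ 6.e-04 -5.e-04 -1.e+00] F [ 0.63 -0.03 -0.35] q [-0.98  0.12  1.71  0.    1.31 -0.5 ]
shift mm [  46.3 -455.5    1.4] turn -1.5008 target [0.5701 0.0347 0.23  ]
```

Call:
drive_tool:
  steps:
    - [5,-46,0,-0.149,0.3]
    - [10,-92,0,-0.298,0.3]
    - [14,-138,0,-0.447,0.3]
    - [19,-184,0,-0.596,0.3]
    - [23,-230,0,-0.745,0.3]

```text
clock: 1.75
position: [0.4468, -0.1534, 0.2318]
ee_rot: [0.001, 0.991, 0.137, 0.001]
contact_force: [0.6, -0.6, 0.2]
width: 0.0557
```

```bash
python3 -c "
from fit import *
goal(40,32.5,.20)"
```

```text
clk 1.75 pos [ 0.4468 -0.1534  0.2318] w 0.0557 tilt [ 0.0015 -0.0011 -1.    ] F [ 0.64 -0.64  0.19] q [-0.48  0.12  1.71 -0.    1.31 -0.75]
shift mm [ 169.5 -147.7   31.8] turn -0.75 target [0.5701 0.0347 0.2   ]
```

Call:
drive_tool:
  steps:
    - [34,-30,6,-0.149,0.3]
    - [68,-59,12,-0.298,0.3]
    - [102,-89,18,-0.447,0.3]
    - [136,-118,25,-0.596,0.3]
    - [169,-148,32,-0.745,0.3]

```text
clock: 2.25
position: [0.5705, 0.0365, 0.1997]
ee_rot: [0.001, 0.872, 0.49, 0.001]
contact_force: [1.0, -0.5, 0.7]
width: 0.0556
```

```bash
python3 -c "
from fit import *
goal(40,32.5,.20)
for n in('wrist','side'):
    im=manip.get_image(n);cv2.imwrite(f'pics/{n}1.png',im)
    for k in ('button_top','jam_jar','gate_top','lane_end') if n=='wrist' else ():
        for r in manip.masks_of(n,k)[:3]: print(k,round(r['conf'],2),np.round(r['location'],1),ray(n,r['location'],.038).round(4))
p=POSE;c,s=np.cos(p[2]),np.sin(p[2])
for X in H+B+[(55,0,18),(55,29.5,23),(55,-29.5,23)]:
    print(X,proj('wrist',[p[0]+(c*X[0]-s*X[1])/1e3,p[1]+(s*X[0]+c*X[1])/1e3,X[2]/1e3]).round(1))
"
```

```text
clk 2.25 pos [0.5705 0.0365 0.1997] w 0.0556 tilt [ 0.0023 -0.0015 -1.    ] F [ 1.05 -0.47  0.72] q [-0.06  0.29  1.57 -0.    1.28 -1.08]
shift mm [-1.8  0.5 -0.3] turn 0.0003 target [0.5701 0.0347 0.2   ]
button_top 0.73 [310.3 173.4] [0.5756 0.0712 0.038 ]
jam_jar 0.94 [241.5 110.7] [0.493  0.0445 0.038 ]
jam_jar 0.93 [341.8 237.5] [0.6461 0.0629 0.038 ]
jam_jar 0.68 [251.2 300.7] [ 0.6588 -0.0521  0.038 ]
gate_top 0.66 [245.7 141.4] [0.5168 0.0314 0.038 ]
lane_end 0.86 [256.  129.1] [0.5123 0.0445 0.038 ]
(-144, -30, 60) [194.3 -49.9]
(-144, 30, 60) [275.9 -50.7]
(-56, 30, 60) [277.1  77.3]
(-56, -30, 60) [202.8  78. ]
(16, 47, 38) [296.1 162. ]
(16, 83, 38) [334.8 161.7]
(48, 83, 38) [333.5 195. ]
(48, 47, 38) [295.9 195.3]
(55, 0, 18) [249.  197.5]
(55, 29.5, 23) [277.8 198.5]
(55, -29.5, 23) [219.3 198.9]
```

View pics/wrist1.png

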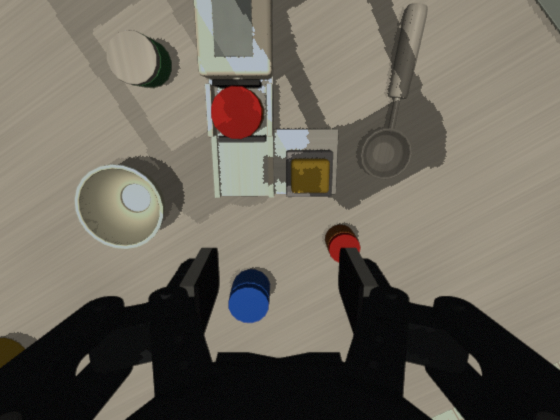

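View pics/side1.png

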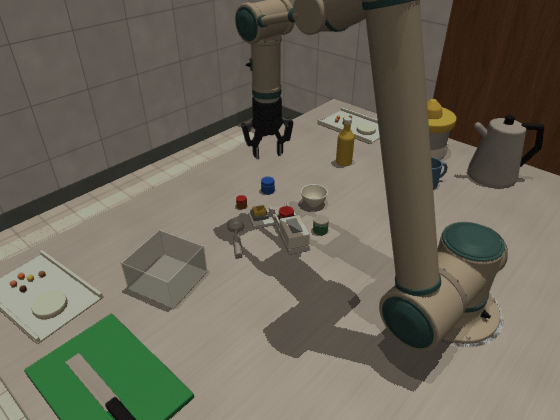

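The wrist view shows the housing edge near row 78, the red lid at (238,112), the button at (310,174), and the small red and blue jars closer to the gripper. I'll enlarge it to refine the fit.

```bash
python3 -c "
import cv2
im=cv2.imread('pics/wrist1.png')[60:210,185:350]
cv2.imwrite('pics/w1c.png',cv2.resize(im,None,fx=4,fy=4,interpolation=cv2.INTER_CUBIC))"
```

```text
(no output)
```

View pics/w1c.png

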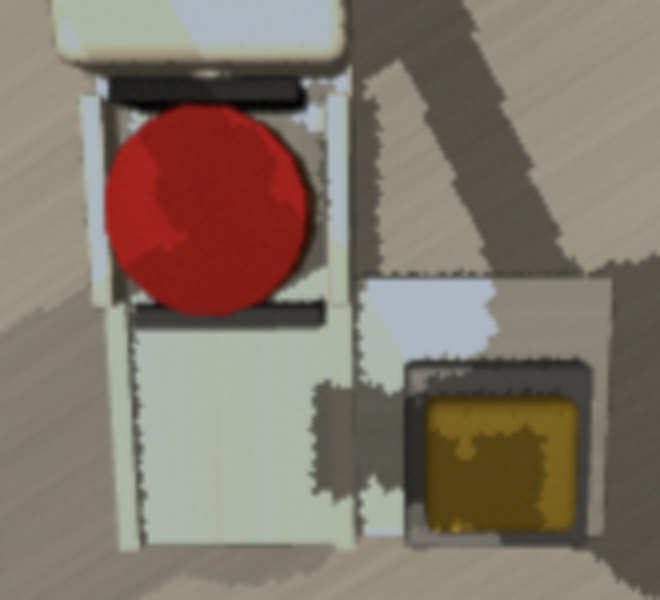

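```bash
python3 - <<'E'
from fit import *
w=np.array([(427,395),(580,395),(577,532),(428,532),(120,549),(355,548)])/4+[185,60]-.4
o=(P("wrist"),B+[(55,-29.5,23),(55,29.5,23)],w)
sc=lambda l:np.array(l)/6.+[255,160]-.5
sd=lambda l:np.array(l)/6.+[220,185]-.5
o1=(P("scene"),H+B,sc([(88,105),(210,95),(243,203),(110,212),(320,338),(403,332),(414,375),(333,385)]))
for a in([o],[o,o1]):
    p,r=fit(a,POSE);print(p.round(4),r.round(1).tolist())
s,u=cv2.minEnclosingCircle
E
python3 - <<'E'
from h import *
print(cv2.__version__)
# button z from scene+wrist button centres
print(tri("scene",np.array([366.,358])/6+[255,160]-.5,"wrist",np.array([503,463.])/4+[185,60]-.4))
# jar lid centre
print(tri("scene",np.array([190.,243])/6+[255,160]-.5,"wrist",np.array([207,210.])/4+[185,60]-.4))
E
```

```text
[ 0.5145  0.0249 -0.5404] [[-0.2, 0.8], [0.3, 0.3], [0.1, -0.5], [-0.3, 0.0], [0.2, -0.0], [-0.0, -0.6]]
[ 0.5148  0.0256 -0.5509] [[0.4, 1.2], [0.9, 1.1], [0.3, 0.3], [-0.1, 0.4], [0.3, -0.4], [0.2, -0.3], [-1.4, -0.9], [-0.2, -0.9], [-0.3, -1.1], [-0.9, -0.7], [-1.8, -1.0], [-1.7, -1.3], [-0.8, -0.8], [-1.5, -1.1]]
4.12.0
[0.5772646  0.06597137 0.0339758 ]
[0.49325172 0.04081278 0.05890824]Traceback (most recent call last):
  File "<stdin>", line 9, in <module>
TypeError: cannot unpack non-iterable builtin_function_or_method object
```

```bash
sed -i 's/^POSE=.*/POSE=np.array([.5155,.0255,-.545])/' fit.py; python3 -c "
from fit import *
goal(40,32.5,.09)"
```

```text
clk 2.55 pos [0.569  0.034  0.1998] w 0.0555 tilt [ 0.001  -0.0018 -1.    ] F [ 0.18  0.24 -0.62] q [-0.06  0.29  1.57 -0.    1.28 -1.08]
shift mm [ -2.4  -1.5 109.8] turn -0.0089 target [0.5666 0.0326 0.09  ]
```

Call:
drive_tool:
  steps:
    - [-1,-1,40,0,0.3]
    - [-1,-1,80,0,0.3]
    - [-1,-1,110,0,0.3]
    - [-1,-1,110,0,0.3]

```text
clock: 2.95
position: [0.5637, 0.0321, 0.0865]
ee_rot: [-0.001, 0.874, 0.486, -0.004]
contact_force: [-0.4, -0.2, 0.5]
width: 0.0554
```

```bash
python3 -c "
from fit import *
np.save('Pw2.npy',P('wrist'))
goal(40,32.5,.06,(.516,.027,-.545))
for n in('wrist','side','scene'):
    cv2.imwrite(f'pics/{n}2.png',manip.get_image(n))
im=cv2.imread('pics/side2.png')[150:260,190:340];cv2.imwrite('pics/side2c.png',cv2.resize(im,None,fx=5,fy=5,interpolation=cv2.INTER_CUBIC))
im=cv2.imread('pics/scene2.png')[130:260,240:380];cv2.imwrite('pics/scene2c.png',cv2.resize(im,None,fx=4.5,fy=4.5,interpolation=cv2.INTER_CUBIC))
print(manip.get_state()['clock'],manip.get_state()['position'])
"
```

```text
clk 2.95 pos [0.5637 0.0321 0.0865] w 0.0554 tilt [-0.0078 -0.0016 -1.    ] F [-0.43 -0.15  0.47] q [-0.06  0.38  1.73 -0.    1.03 -1.08]
shift mm [ 3.5  2.  26.5] turn -0.0116 target [0.5671 0.0341 0.06  ]
3.1 [0.56884484 0.03250173 0.0916556 ]
```

View pics/wrist2.png

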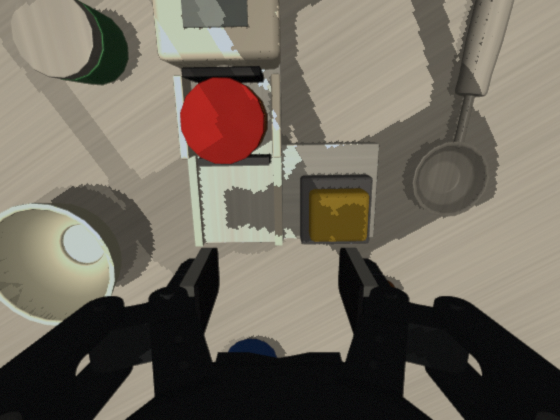

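View pics/side2c.png

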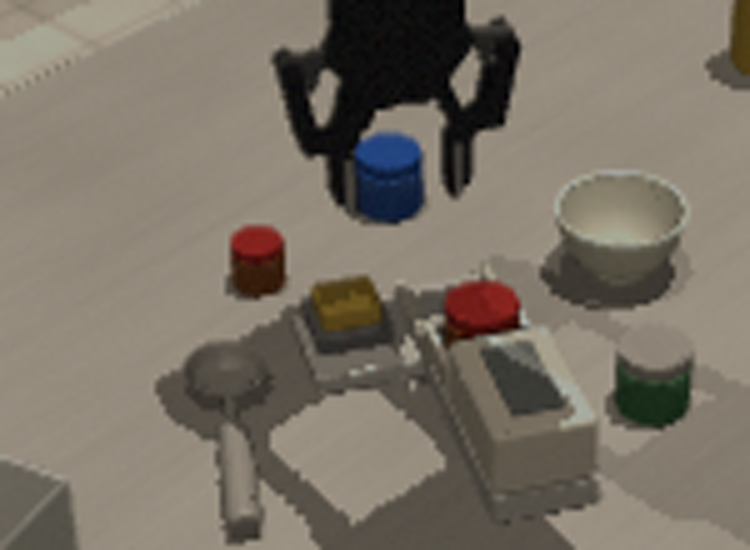

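View pics/scene2c.png

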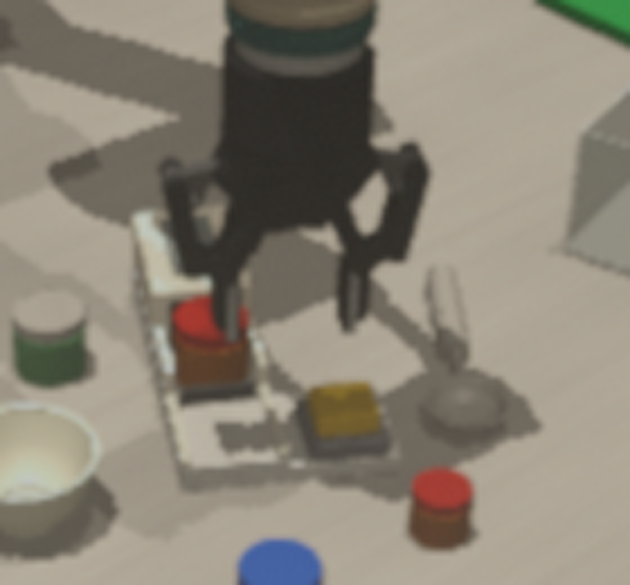

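```bash
python3 - <<'E'
from fit import *
im=cv2.imread('pics/wrist2.png')[140:300,180:390];cv2.imwrite('pics/w2c.png',cv2.resize(im,None,fx=3.7,fy=3.7,interpolation=cv2.INTER_CUBIC))
M=np.load('Pw2.npy')
w=np.array([(312,191),(369,191),(368,243),(312,243),(196,245),(284,244)],float)
p,r=fit([(M,B+[(55,-29.5,23),(55,29.5,23)],w)],POSE);print(p.round(4),r.round(1).tolist())
goal(40,32.5,.06,p)
E
```

```text
[ 0.5167  0.0278 -0.5403] [[-0.4, 1.5], [2.7, 0.6], [0.7, -1.5], [-0.9, -0.7], [0.1, 0.1], [-0.9, -0.1]]
clk 3.1 pos [0.5688 0.0325 0.0917] w 0.0557 tilt [ 0.004  -0.0021 -1.    ] F [ 1.39 -0.1   0.39] q [-0.06  0.38  1.73 -0.    1.03 -1.08]
shift mm [ 1.6 -2.5 31.6] turn -0.0152 target [0.5677 0.0351 0.06  ]
```

View pics/w2c.png

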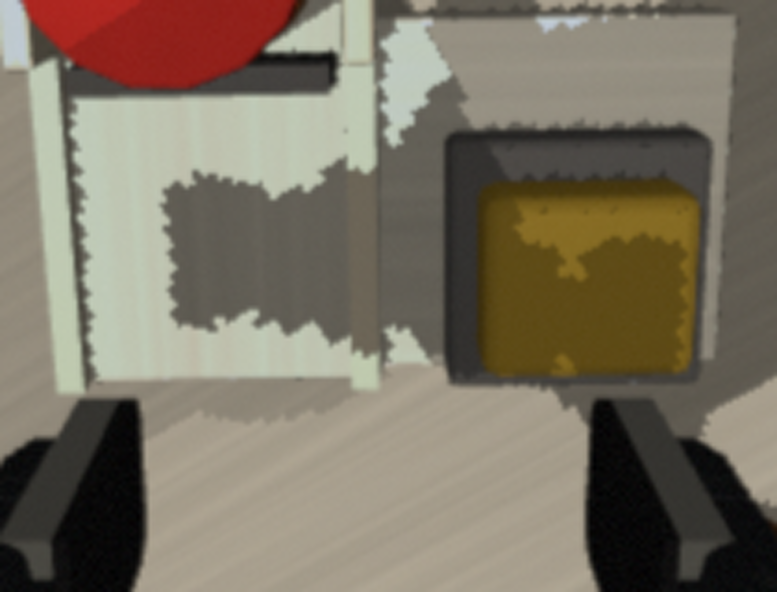

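```bash
sed -i 's/^POSE=.*/POSE=np.array([.517,.0276,-.543])/' fit.py; python3 -c "
from fit import *
goal(40,32.5,.06)"
```

```text
clk 3.1 pos [0.5688 0.0325 0.0917] w 0.0557 tilt [ 0.004  -0.0021 -1.    ] F [ 1.39 -0.1   0.39] q [-0.06  0.38  1.73 -0.    1.03 -1.08]
shift mm [ 1.5 -2.  31.6] turn -0.0125 target [0.568  0.0348 0.06  ]
```

Call:
drive_tool:
  steps:
    - [1.5,-2,10,-0.012,0.35]
    - [1.5,-2,20,-0.012,0.35]
    - [1.5,-2,30,-0.012,0.35]
    - [1.5,-2,36,-0.012,0.35]
    - [1.5,-2,38,-0.012,0.35]

```text
clock: 3.6
position: [0.5673, 0.0349, 0.0525]
ee_rot: [0.001, 0.871, 0.491, 0.0]
contact_force: [-1.0, -0.2, 0.4]
width: 0.0574
```

```bash
python3 -c "
from fit import *
goal(40,32.5,.035)
cv2.imwrite('pics/wrist3.png',manip.get_image('wrist'))
im=manip.get_image('side')[150:260,190:340];cv2.imwrite('pics/side3c.png',cv2.resize(im,None,fx=5,fy=5,interpolation=cv2.INTER_CUBIC))
im=manip.get_image('scene')[130:260,240:380];cv2.imwrite('pics/scene3c.png',cv2.resize(im,None,fx=4.5,fy=4.5,interpolation=cv2.INTER_CUBIC))
goal(40,32.5,.035)"
```

```text
clk 3.6 pos [0.5673 0.0349 0.0525] w 0.0574 tilt [ 0.0019 -0.002  -1.    ] F [-0.98 -0.2   0.42] q [-0.06  0.42  1.77 -0.    0.95 -1.09]
shift mm [ 0.3  0.6 17.5] turn -0.0004 target [0.568  0.0348 0.035 ]
clk 3.75 pos [0.5681 0.0348 0.0535] w 0.058 tilt [ 0.0037 -0.0021 -1.    ] F [ 0.23 -0.43  0.35] q [-0.06  0.42  1.77 -0.    0.95 -1.09]
shift mm [-0.1 -0.1 18.5] turn -0.0004 target [0.568  0.0348 0.035 ]
```

View pics/wrist3.png

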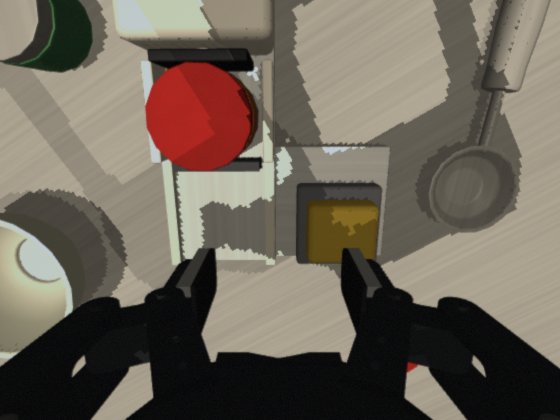

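View pics/scene3c.png

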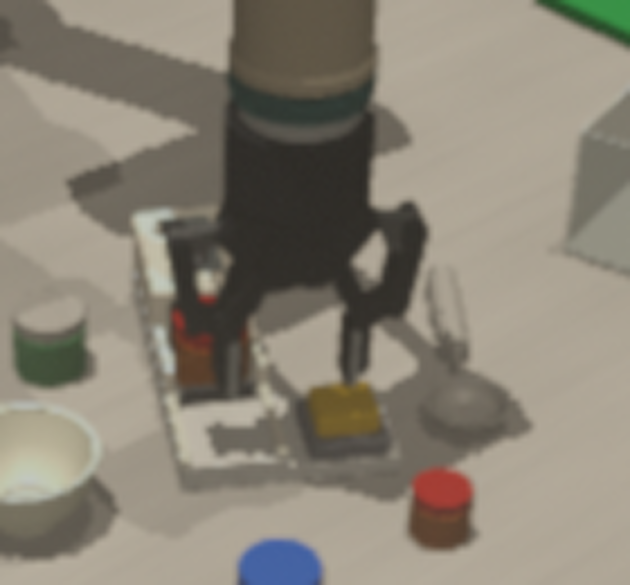

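View pics/side3c.png

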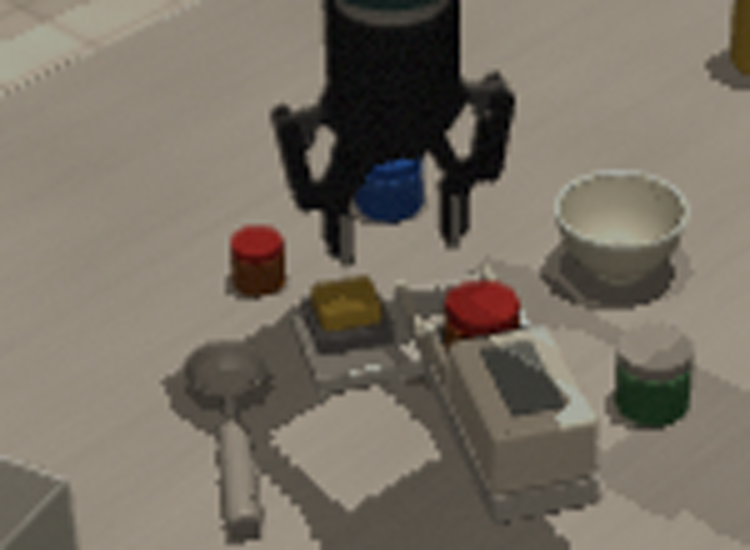

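Call:
drive_tool:
  steps:
    - [0,0,4,0,0.35]
    - [0,0,8,0,0.35]
    - [0,0,12,0,0.35]
    - [0,0,14,0,0.35]
    - [0,0,16,0,0.35]

```text
clock: 4.25
position: [0.5681, 0.0348, 0.0372]
ee_rot: [0.002, 0.871, 0.491, 0.001]
contact_force: [0.2, 0.5, 0.5]
width: 0.0578
```

```bash
python3 -c "
from fit import *
goal(40,32.5,.028)
cv2.imwrite('pics/wrist4.png',manip.get_image('wrist'))
im=manip.get_image('scene')[130:260,240:380];cv2.imwrite('pics/scene4c.png',cv2.resize(im,None,fx=4.5,fy=4.5,interpolation=cv2.INTER_CUBIC))
goal(40,32.5,.028)"
```

```text
clk 4.25 pos [0.5681 0.0348 0.0372] w 0.0578 tilt [ 0.0035 -0.0021 -1.    ] F [0.24 0.53 0.46] q [-0.06  0.44  1.79 -0.    0.91 -1.09]
shift mm [-0.  -0.1  9.2] turn -0.0004 target [0.568  0.0348 0.028 ]
clk 4.35 pos [0.568  0.0348 0.0371] w 0.0574 tilt [ 0.0031 -0.0021 -1.    ] F [-0.73  0.   -0.51] q [-0.06  0.44  1.79 -0.    0.91 -1.09]
shift mm [0.  0.  9.1] turn -0.0004 target [0.568  0.0348 0.028 ]
```

View pics/wrist4.png

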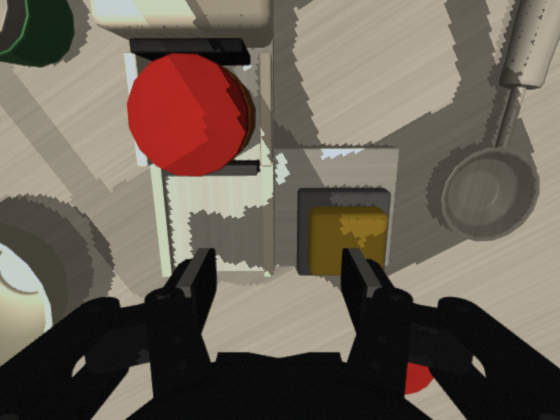

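View pics/scene4c.png

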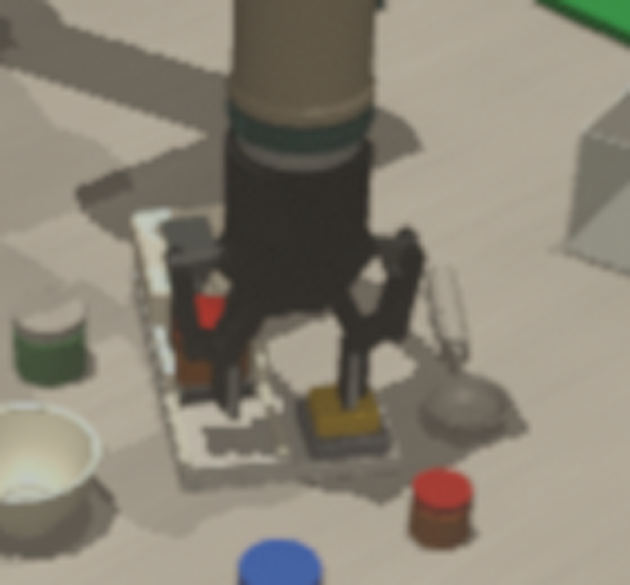

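Call:
drive_tool:
  steps:
    - [2,-3,0,0,0.35]
    - [2,-3,3,0,0.35]
    - [2,-3,5,0,0.35]
    - [2,-3,6,0,0.35]

```text
clock: 4.75
position: [0.5665, 0.0383, 0.0314]
ee_rot: [0.002, 0.871, 0.491, 0.001]
contact_force: [-1.6, 1.9, 3.8]
width: 0.0576
```

Call:
drive_tool:
  steps:
    - [0,0,2,0,0.35]
    - [0,0,4,0,0.35]
    - [0,0,6,0,0.35]

```text
clock: 5.05
position: [0.5665, 0.0383, 0.0253]
ee_rot: [0.002, 0.871, 0.491, 0.001]
contact_force: [-1.5, 0.5, 10.6]
width: 0.0579
```

```bash
python3 -c "
from fit import *
goal(37,34.5,.022)
cv2.imwrite('pics/wrist5.png',manip.get_image('wrist'))
im=manip.get_image('scene')[130:260,240:380];cv2.imwrite('pics/scene5c.png',cv2.resize(im,None,fx=4.5,fy=4.5,interpolation=cv2.INTER_CUBIC))
im=manip.get_image('side')[150:260,190:340];cv2.imwrite('pics/side5c.png',cv2.resize(im,None,fx=5,fy=5,interpolation=cv2.INTER_CUBIC))
goal(37,34.5,.022)"
```

```text
clk 5.05 pos [0.5665 0.0383 0.0253] w 0.0579 tilt [ 0.0034 -0.0016 -1.    ] F [-1.5   0.52 10.58] q [-0.05  0.45  1.81 -0.    0.88 -1.08]
shift mm [-0.2  0.1  3.3] turn -0.0005 target [0.5665 0.038  0.022 ]
clk 5.2 pos [0.5665 0.0383 0.0254] w 0.0575 tilt [ 0.0033 -0.0016 -1.    ] F [-2.55  1.29  4.94] q [-0.05  0.45  1.81 -0.    0.88 -1.08]
shift mm [-0.2  0.1  3.4] turn -0.0004 target [0.5665 0.038  0.022 ]
```

View pics/wrist5.png

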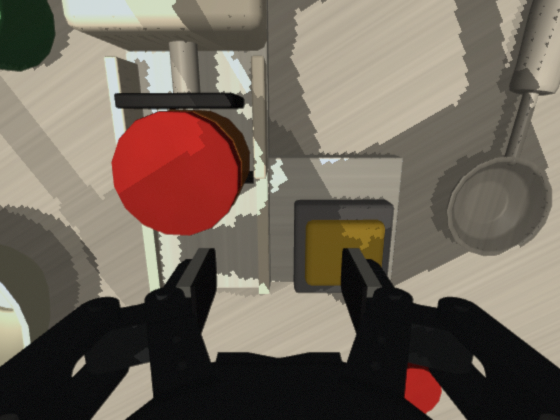

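View pics/scene5c.png

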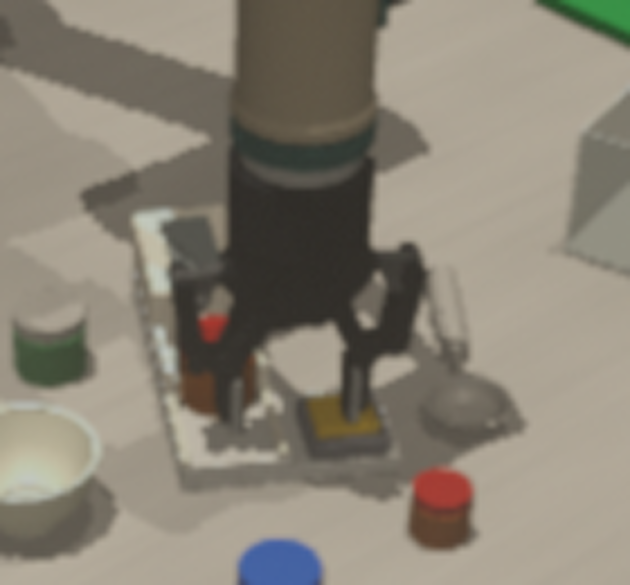

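View pics/side5c.png

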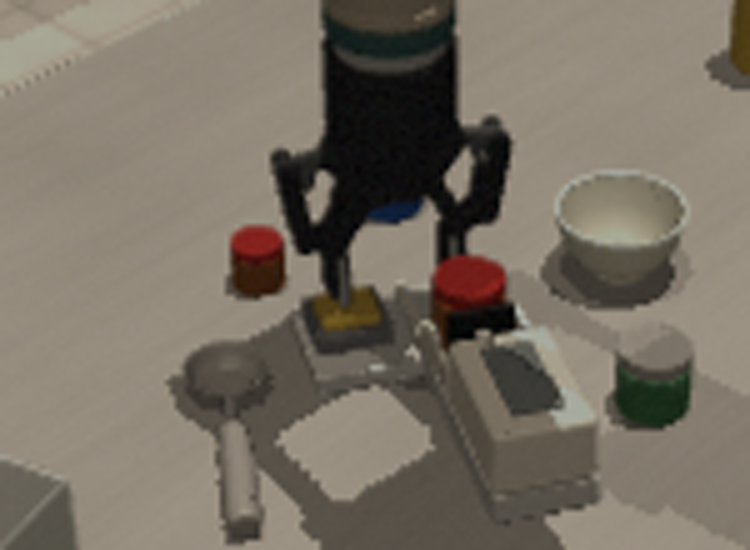

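The button is down and the jar has passed the gate, with its lid at (178,172) and the pusher visible behind it. I'll hold, add a little push, and let the jar settle against the finger.

Call:
drive_tool:
  steps:
    - [0,0,0.5,0,0.35]
    - [0,0,0.5,0,0.35]
    - [0,0,0.5,0,0.35]
    - [0,0,0.5,0,0.35]
    - [0,0,0.5,0,0.35]

```text
clock: 5.7
position: [0.5666, 0.0383, 0.0254]
ee_rot: [0.002, 0.871, 0.492, 0.001]
contact_force: [-2.0, 1.0, 6.8]
width: 0.0577
```

Call:
drive_tool:
  steps:
    - [0,0,0.5,0,0.35]
    - [0,0,0.5,0,0.35]
    - [0,0,0.5,0,0.35]
    - [0,0,0.5,0,0.35]
    - [0,0,0.5,0,0.35]

```text
clock: 6.2
position: [0.5666, 0.0383, 0.0254]
ee_rot: [0.002, 0.871, 0.492, 0.001]
contact_force: [-2.0, 0.7, 8.0]
width: 0.0573
```

```bash
python3 -c "
from fit import *
goal(37,34.5,.022)
cv2.imwrite('pics/wrist6.png',manip.get_image('wrist'))
im=manip.get_image('scene')[130:260,240:380];cv2.imwrite('pics/scene6c.png',cv2.resize(im,None,fx=4.5,fy=4.5,interpolation=cv2.INTER_CUBIC))
im=manip.get_image('side')[150:260,190:340];cv2.imwrite('pics/side6c.png',cv2.resize(im,None,fx=5,fy=5,interpolation=cv2.INTER_CUBIC))
goal(37,34.5,.022)"
```

```text
clk 6.2 pos [0.5666 0.0383 0.0254] w 0.0573 tilt [ 0.0039 -0.0017 -1.    ] F [-2.    0.67  7.97] q [-0.05  0.45  1.81 -0.    0.88 -1.08]
shift mm [-0.3  0.   3.4] turn 0.0005 target [0.5665 0.038  0.022 ]
clk 6.35 pos [0.5666 0.0383 0.0254] w 0.0573 tilt [ 0.0039 -0.0018 -1.    ] F [-2.7   0.85  7.69] q [-0.05  0.45  1.81 -0.    0.88 -1.08]
shift mm [-0.2  0.   3.4] turn 0.0005 target [0.5665 0.038  0.022 ]
```

View pics/wrist6.png

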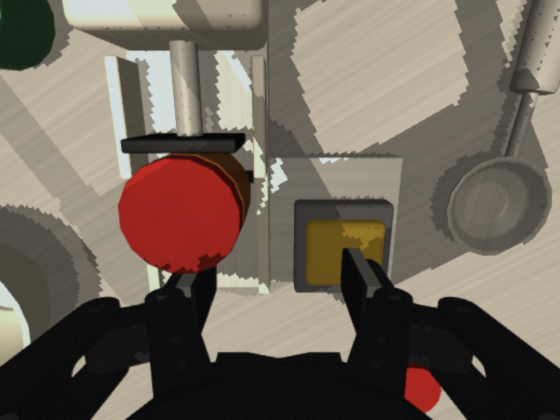

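View pics/scene6c.png

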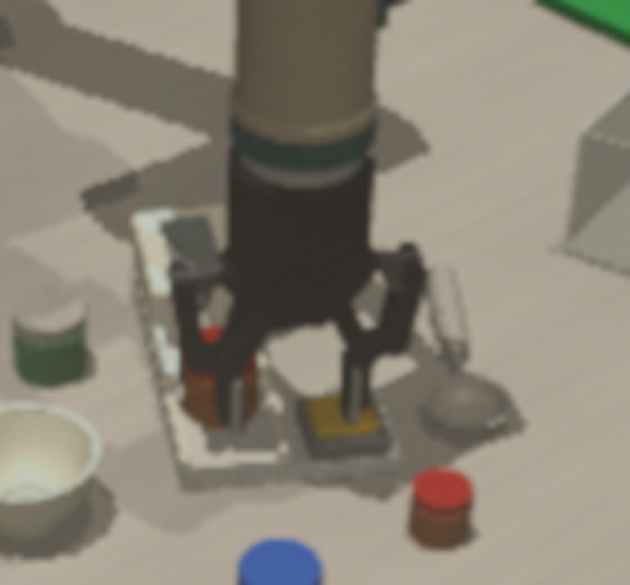

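View pics/side6c.png

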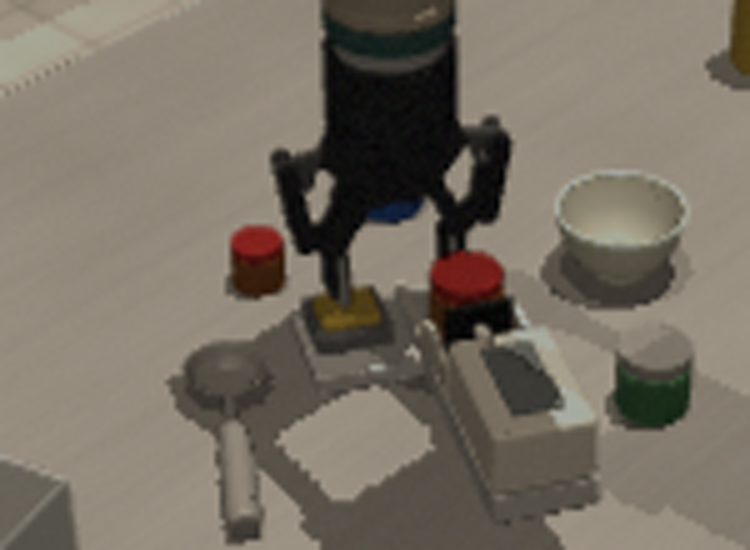

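The jar now rests on the left finger, with its lid at (182,213), and the button is down. I'll hold a second longer and check that nothing drifts.

Call:
drive_tool:
  steps:
    - [0,0,0.5,0,0.35]
    - [0,0,0.5,0,0.35]
    - [0,0,0.5,0,0.35]
    - [0,0,0.5,0,0.35]
    - [0,0,0.5,0,0.35]

```text
clock: 6.85
position: [0.5666, 0.0382, 0.0254]
ee_rot: [0.002, 0.871, 0.492, 0.001]
contact_force: [-2.6, 0.7, 7.2]
width: 0.0578
```

Call:
drive_tool:
  steps:
    - [0,0,0.5,0,0.35]
    - [0,0,0.5,0,0.35]
    - [0,0,0.5,0,0.35]
    - [0,0,0.5,0,0.35]
    - [0,0,0.5,0,0.35]

```text
clock: 7.35
position: [0.5666, 0.0383, 0.0254]
ee_rot: [0.002, 0.871, 0.492, 0.001]
contact_force: [-1.5, 1.4, 8.0]
width: 0.0577
```

```bash
python3 -c "
from fit import *
goal(37,34.5,.022)
im=manip.get_image('wrist');cv2.imwrite('pics/wrist7.png',im)
old=cv2.imread('pics/wrist6.png')
for a in(old,im):
    h=cv2.cvtColor(a,cv2.COLOR_BGR2HSV);m=((h[...,0]<6)|(h[...,0]>174))&(h[...,1]>170)&(h[...,2]>70);m[:,300:]=0
    y,x=np.nonzero(m);print(x.mean(),y.mean(),len(x),y.max())
print('diff',np.abs(old.astype(int)-im).mean())
"
```

```text
clk 7.35 pos [0.5666 0.0383 0.0254] w 0.0577 tilt [ 0.0043 -0.0019 -1.    ] F [-1.49  1.37  7.95] q [-0.05  0.45  1.81 -0.    0.88 -1.08]
shift mm [-0.3  0.   3.4] turn 0.0013 target [0.5665 0.038  0.022 ]
179.02943603851443 214.9789087574507 10905 272
179.1004310740163 214.99963312849675 10903 272
diff 1.1902451814058956
```

View pics/wrist7.png

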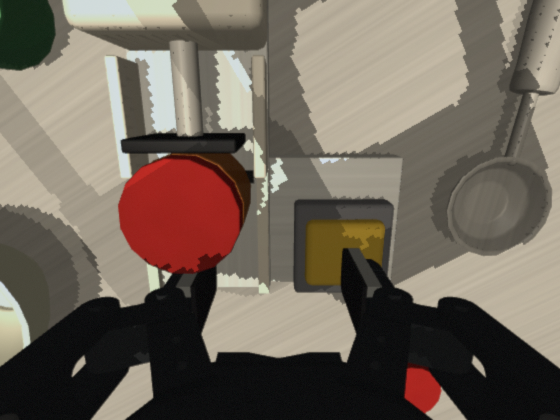

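```bash
python3 -c "
from fit import *
im=cv2.imread('pics/wrist7.png')
h=cv2.cvtColor(im,cv2.COLOR_BGR2HSV);m=(((h[...,0]<6)|(h[...,0]>174))&(h[...,1]>170)&(h[...,2]>70));m[:,300:]=0
# use hull circle of lid
c,_=max(((c,cv2.contourArea(c)) for c in cv2.findContours(m.astype('uint8'),0,2)[0]),key=lambda t:t[1])
(uv,r)=cv2.minEnclosingCircle(c);print(uv,r)
p=POSE;R=np.array([[np.cos(p[2]),np.sin(p[2])],[-np.sin(p[2]),np.cos(p[2])]])
print('jar in disp mm',R@(ray('wrist',uv,.06)[:2]-p[:2])*1e3)
print('tcp',R@(manip.get_state()['position'][:2]-p[:2])*1e3)
a=cv2.imread('pics/wrist7.png')[160:300,100:400];cv2.imwrite('pics/w7c.png',cv2.resize(a,None,fx=2.6,fy=2.6,interpolation=cv2.INTER_CUBIC))
"
python3 -c "
import cv2
a=cv2.imread('pics/scene6c.png')[290:480,130:420];cv2.imwrite('pics/s6d.png',cv2.resize(a,None,fx=2.6,fy=2.6,interpolation=cv2.INTER_CUBIC))"
```

```text
(178.71990966796875, 215.89895629882812) 62.14292526245117
jar in disp mm [ 2.73900519 -0.63019002]
tcp [37.00411863 34.79130513]
```

View pics/w7c.png

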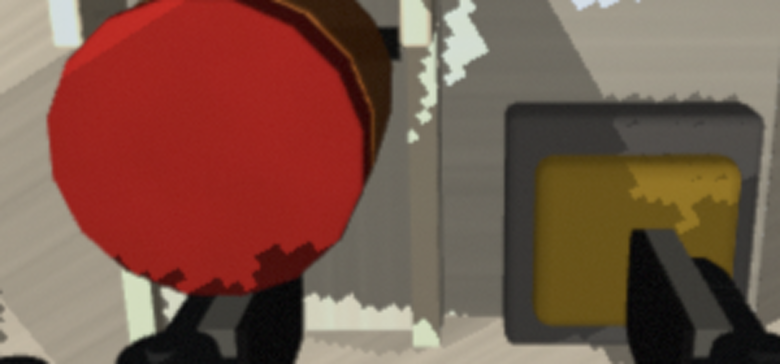

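View pics/s6d.png

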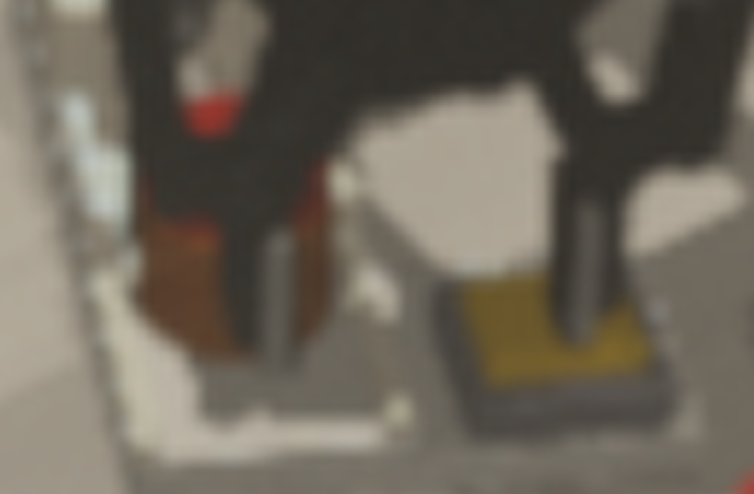

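```bash
python3 -c "
from rig import manip
print(manip.sign_off())"
```

```text
the job is handed in; nothing more can be done
None
```

I pressed the yellow button with the right finger while the left finger stood in the lane. The jam jar popped out past the gate and stopped against that finger, and I handed the job in while holding that pose, at about 7.4 s.

**What the last checks showed:**
- **Button:** it stays down at its stop. The push was a steady 8 N (it needs 4.3 N), and the tool height held at 25.4 mm.
- **Jar:** it is upright on the lane with its centre at dispenser x about +3 mm. Its front is about 1 mm from the computed finger face, and it moved less than 0.1 px over the last second.
- **Other things:** the views showed no sign of anything else being touched or moved.

**What did not fully agree:**
- **Horizontal force:** it read about 2 N and did not clearly show the jar's push on the finger. That it touches the finger rests on the pictures and on the jar having stopped there.
- **Gate:** the jar's centre is past the gate, but its rear half is still over it. A finger pressing the button can only stop the jar about there.

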